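Stand the iron holder over the hidden brace of a slatted lid

TASK

The thin slatted lid of the bench instrument gives way under load except over one hidden brace that runs front to back beneath it, somewhere along its length. Press gently along the lid with closed fingertips to feel where it turns stiff, then pick up the heavy soldering-iron stand and set it down gently on the lid, centred over that brace and midway front to back, its long sides parallel to the brace, so that it stands level and the lid does not sag; let go of it. Never set the stand down on a soft part of the lid, push hard on the lid, or disturb the things around it.

Things in the scene. Friction and masses are not known exactly. Their poses are not given: they have to be found in the camera images.
- instrument: grey metal bench instrument lying flat, fixed on the bench: 220 (its x, front to back) x 340 (its y, length) x 65 mm high; origin at the centre of its underside. Its flat top is a stiff rim (20 mm wide along front and back, 26 mm at the ends) around a vented lid of thin springy slats, flush with it; push it with less than 25 N
- lid_middle (a point): middle of the lid's upper face, axes as the instrument's; lid 180 (x) x 288 (y) mm: 24 slats, each 180 x 12 mm, side by side along y. Each gives 1 mm per 0.35 N on its own (a fingertip covers 2 or 3; dragged while pressed in, it catches). One slat, its centre from y = -90 to 90 mm, lies on the hidden brace, which runs along x: it is stiff, 1 mm per 8 N, and looks like the rest
- stand: dark cast-iron soldering-iron stand, 0.8 to 0.92 kg; foot 80 (its x) x 44 (its y) x 30 mm high, origin at the centre of the underside. A light wire holder stands at its +x end, up to 85 mm high; either end may face the front. On a soft part of the lid it sinks 4 to 6 mm, over the brace 1 mm; more than 6 mm off the stiff slat's centre line it leans
- stand_lug (a point): centre of the stand's upright lug, to be pinched from above: 14 mm thick (stand's y), 36 mm long (x), from 30 to 75 mm above the stand's underside; this point is 60 mm above it and 12 mm to the -x side of the stand's origin
- tip_tin: open brass tip-cleaner tin, 68 mm wide, 36 mm high, origin at the centre of its underside; leave alone
- reel: white plastic solder reel lying flat, 68 mm wide, 30 mm high, origin at the centre of its underside; leave alone
- parts_cup: yellow plastic parts cup, 60 mm wide, 45 mm high, origin at the centre of its underside; leave alone
Things that resemble listed ones, but are neither listed nor needed, are in the scene too. Of the things shaped like the stand, the dark steel one is meant.

How it is judged (in metres and radians):
On the way, in this order (a step that is already met when the one before it is completed fails the run):
1. the lid is pressed with the fingers (over 1 N) while the stand still waits on the bench (contact force between the fingers and anything else above 1 N and contact force between the fingers and stand below 0.5 N and x of the grasp point in the frame of instrument between -0.1 and 0.1 m and y of the grasp point in the frame of instrument between -0.15 and 0.15 m and distance of stand from where it was at the start of the episode below 0.02 m), for 0.1 s.
2. the stand is lifted off the bench (height (world z) of stand above 0.07 m), for 0.2 s.
At the end, for the whole second after the job is handed in: the stand rests released on the lid over the brace: the underside's centre has sunk less than 1.8 mm below the lid's level, it leans less than 0.06 rad, lies within 35 mm of the middle of the lid's depth, its long sides within 0.2 rad of the brace's direction, and is still (z of stand in the frame of instrument between 0.0632 and 0.067 m and x of stand in the frame of instrument between -0.035 and 0.035 m and y of stand in the frame of instrument between -0.11 and 0.11 m and angle between stand's own z axis and vertical below 0.06 rad and angle between the x axis of stand and the x axis of instrument, either way round below 0.2 rad and linear speed of stand below 0.02 m/s); the robot touches nothing.
It fails at once if the lid or anything else pushed with more than 25 N by fingers that are not holding the stand (contact force between the fingers and anything else above 25 N and contact force between the fingers and stand below 0.5 N).
It fails at once if the stand dropped (lands with more than 40 N after it is let go) (contact force between stand and anything else above 40 N and contact force between the fingers and stand below 0.5 N).
It fails at once if the stand set on a soft part of the lid, or pressed into it (sunk over 3.5 mm) (z of stand in the frame of instrument below 0.0615 m and x of stand in the frame of instrument between -0.09 and 0.09 m and y of stand in the frame of instrument between -0.144 and 0.144 m).
It fails at once if a bystander disturbed (moved over 25 mm) (distance of any of tip_tin, reel, parts_cup from where it was at the start of the episode above 0.025 m).
It also fails if it takes over 67 s, if anything falls off the work surface, if the arm or the gripper's body presses on something with over 40 N, if the wrist force passes 120 N, or if a joint passes its speed limit or range.

ROBOT

A 6-joint arm with a two-finger parallel gripper is mounted at the origin on the work surface. World frame = base frame: x ahead of the robot, y to its left, z up, the work surface at z = 0. Lengths are in mm, angles in degrees, forces in N, time in s.
With the tool pointing down it reaches from about 325 to 750 mm from the base axis. Payload 7.6 kg.
Tool frame: the origin (TCP) lies at the very end of the fingers, on their centre line; the grasp point (between the pads) lies 19 mm behind it (ctrl.grasp_offset is the distance from the TCP to the grasp point, in mm); z points along the fingers, y is the line along which they close (so a half turn about z gives the same grasp; the last joint's range is limited). The gripper opens to 85 mm and grips with 20 to 120 N. Pads are 22 mm wide; open, the fingers measure 114 mm over their backs; the gripper's body (76 mm by 85 mm) begins 54 mm behind the grasp point. The pads swing forward as they close: fully open they stand 13 mm farther back than shut.
Start: joints at [-68.944, 2.991, 80.254, -0, 96.75, -4.028], TCP at [222.599, -475.495, 231.323] pointing down, gripper open.
Joint ranges: [-166.34, 166.34], [-52.06, 124.39], [6.96, 135.62], [-60.46, 240.46], [14.63, 156.25], [-167.68, 167.68]. Speed limits (degrees/s): [147.25, 147.25, 172.46, 180, 180, 180].

INTERFACE

Orientations are given as [roll, pitch, yaw] about the fixed x, y, z axes, in that order (R = Rz(yaw) Ry(pitch) Rx(roll)).
In Python, from cell import ctrl, snapshot, camera_params gives the robot as it stands. The module is installed in compiled form; this text tells all that it offers.
- The arm moves only by the tool servo_tool, never from a script. Its argument "steps" is one flat list of numbers, 5 for each row, row after row: the shift along the tool's x, y, z as a fraction of full scale, then the turn about the tool's z as a fraction of full scale, then the opening in per cent of the stroke, from 0 (shut) to 100 (fully open). A call has 1 to 5 rows; each row is the pose to reach, as a shift and turn from the pose commanded when the call began, along the tool's axes at that moment, turning the shorter way round; what a row does not reach only later rows make up. Full scale, the value 1, is 250 mm for a shift and 180 degrees for a turn. A row lasts 1/10 s, in which the tool goes at most 50 mm and 8.59 degrees, less where a joint would pass 70% of its speed; a pose out of reach is approached as far as the arm can. A call with a number of a shift or a turn outside -1 to 1 is refused whole. A call with a gripper value outside its range is refused whole. The fingers move at their own pace and stop on an object; "squeeze" is the grip in N (left out, the last holds). Time passes only in rows, so rows that repeat a pose let the fingers close. It gives the time, the measured TCP pose, the force, the opening and the grip force at its end, in the units of the state.
- ctrl.get_state(): the state, without advancing time (a new reading comes with each control period).
- snapshot(name): name is "scene" or "top"; returns the picture (420x560x3 uint8, red, green, blue); there is no depth.
- camera_params(name): a dict with "fx", "fy", "cx", "cy" (pixels), "R" (3x3) and "t" (3): a world point X has camera coordinates R X + t. Camera axes: x right, y down, z forward; pixel columns grow to the right and rows downward; lengths in mm; the calibration is good to about 2 mm. A picture is of the moment at which its call begins. camera_params takes no time and is no camera call.
- ctrl.hand_in(): hands the job in; it is judged then, once.
The state is a dict: "clock": time; "joint_pos": joint angles; "joint_velocities": joint speeds; "joint_efforts": joint torques, N m; "ee_pos": TCP position; "orientation": TCP orientation; "contact_force": force on the tool from outside, world axes, zero at the start; "ft_torque": the same for the moment, N m; "grip_width": finger opening in mm; "gripper_force": force on a finger pad.
Only numpy, scipy, OpenCV 4.12 (cv2) and the standard library are available. Lean on these libraries where they do the work, as an engineer would, in place of code of your own. Each camera call takes 0.05 s, during which the arm holds its last target. There are 200 camera calls.

## Working session

There is one attempt and no reset: what is moved stays moved. The work goes in short steps, Python scripts to look and compute and a tool call to move; the robot and the scene stay as the last step left them, time stands still between calls to the robot, and variables do not carry over. Pictures are saved under pics/ and viewed, at most 10 in all, crops included, and the job is handed in when it is done.

Besides the shell and the picture viewer there is one more tool, called after ">>>" as name(argument=value, ...), one argument or row to a line, values as JSON. servo_tool: Moves the arm, as the interface text tells. Its arguments: {"type":"object","properties":{"steps":{"type":"array","items":{"type":"number"}},"squeeze":{"type":"number"}},"required":["steps"]}

```bash
mkdir -p pics; python3 - <<'E'
from cell import ctrl,snapshot,camera_params
import cv2,numpy as np
for n in("scene","top"):
    im=snapshot(n);cv2.imwrite(f"pics/{n}0.png",im[...,::-1]);p=camera_params(n)
    print(n,{k:np.round(v,3).tolist() for k,v in p.items()})
print(ctrl.get_state(),ctrl.grasp_offset)
E
```

```text
scene {'fx': 412.289, 'fy': 412.289, 'cx': 279.648, 'cy': 213.195, 'R': [[0.389, 0.921, 0.016], [0.725, -0.296, -0.622], [-0.568, 0.253, -0.783]], 't': [-167.41, -270.832, 1495.776]}
top {'fx': 509.721, 'fy': 509.721, 'cx': 277.305, 'cy': 200.778, 'R': [[-0.024, -1.0, -0.003], [-0.988, 0.025, -0.152], [0.152, -0.001, -0.988]], 't': [-6.133, 470.419, 1562.7]}
{'clock': 0.1, 'joint_pos': array([-6.89420136e+01,  3.02462966e+00,  8.03051889e+01,  6.46802687e-05,
        9.67486259e+01, -4.02554309e+00]), 'joint_velocities': array([-0.03443235, -0.23454437, -0.10322633, -0.0469896 , -0.10244631,
       -0.06810705]), 'joint_efforts': array([ 1.01129179e-03, -3.82580745e+01, -3.60986066e+01, -9.30532519e-05,
        4.80188450e-03, -2.82426907e-05]), 'ee_pos': array([ 222.51776297, -475.23271704,  230.56506426]), 'orientation': array([-1.79921754e+02, -5.57097563e-03,  2.50835333e+01]), 'contact_force': array([ 0.25578239, -0.93612346,  0.20735935]), 'ft_torque': array([0.01778532, 0.04551431, 0.00418514]), 'gripper_force': 0.0, 'grip_width': 85.54221356921124} 18.700000000000003
```

View pics/scene0.png

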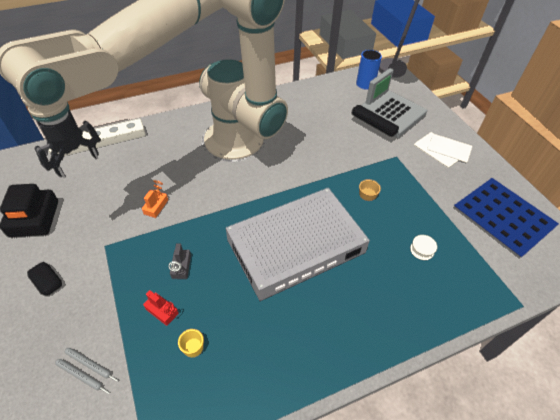

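View pics/top0.png

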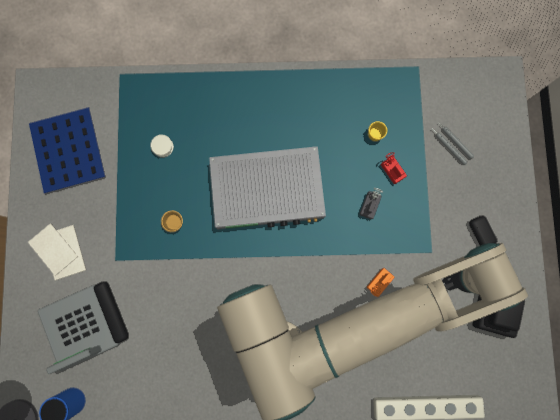

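Scene: instrument around (298,240), dark stand at (180,262). Top: instrument around (267,188), dark stand at (372,203), with decoys in red and orange. I'll enlarge the crops.

```bash
cat > h.py <<'E'
import numpy as np,cv2
from cell import ctrl,snapshot,camera_params
def ray(n,u,v,z):
    p=camera_params(n);R=np.array(p["R"]);t=np.array(p["t"])
    d=R.T@np.array([(u-p["cx"])/p["fx"],(v-p["cy"])/p["fy"],1]);c=-R.T@t
    return c+d*(z-c[2])/d[2]
def proj(n,X):
    p=camera_params(n);q=np.array(p["R"])@X+p["t"];return p["fx"]*q[0]/q[2]+p["cx"],p["fy"]*q[1]/q[2]+p["cy"]
E
python3 - <<'E'
from h import *
t=cv2.imread("pics/top0.png");s=cv2.imread("pics/scene0.png")
a=cv2.resize(t[175:235,340:410],(490,420),interpolation=cv2.INTER_CUBIC)
b=cv2.resize(s[235:287,155:205],(300,312),interpolation=cv2.INTER_CUBIC)
o=np.zeros((420,790,3),np.uint8);o[:,:490]=a;o[:312,490:]=b;cv2.imwrite("pics/c1.png",o)
# instrument top: grey bright, low saturation within ROI
h=cv2.cvtColor(t,cv2.COLOR_BGR2HSV);m=((h[...,1]<60)&(h[...,2]>125)).astype(np.uint8)*255
r=np.zeros_like(m);r[135:240,195:340]=m[135:240,195:340]
r=cv2.morphologyEx(r,cv2.MORPH_CLOSE,np.ones((9,9)));r=cv2.morphologyEx(r,cv2.MORPH_OPEN,np.ones((15,15)))
c=max(cv2.findContours(r,0,2)[0],key=cv2.contourArea);q=cv2.boxPoints(cv2.minAreaRect(c))
ap=cv2.approxPolyDP(c,5,True)[:,0];print(q,ap.tolist())
P=np.array([ray("top",*x,65)[:2] for x in q]);print(P.round(1),P.mean(0),[np.linalg.norm(P[i]-P[i-1]) for i in range(4)])
for i in range(4):d=P[i]-P[i-1];print(np.degrees(np.arctan2(d[1],d[0])))
for x in ap:print(ray("top",*x,65).round(1))
E
```

```text
[[207.62267 157.12799]
 [317.7992  145.15228]
 [325.45215 215.55957]
 [215.27563 227.53528]] [[317, 148], [211, 157], [215, 225], [323, 215]]
[[ 608.9  196.4]
 [ 638.7 -148.7]
 [ 416.2 -164.1]
 [ 387.7  173.8]] [512.84345889  14.35795968] [np.float64(222.34452038658992), np.float64(346.3819104255813), np.float64(222.99815985005947), np.float64(339.04630397611595)]
5.834677124325373
-85.06729612916916
-176.0529773822147
94.82316519377025
[ 629.6 -145.9   65. ]
[609.  185.9  65. ]
[395.5 174.6  65. ]
[ 418.1 -156.6   65. ]
```

View pics/c1.png

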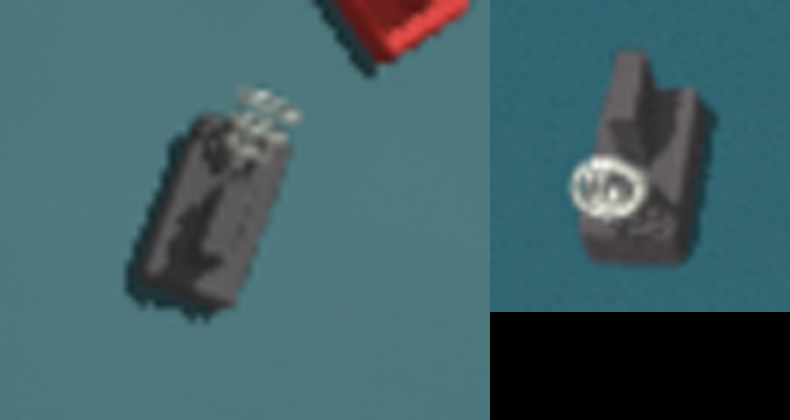

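Top crop: the foot's upper face spans about (205,115), (290,145), (237,295), (145,270) in crop pixels, with the wire holder at the far (+x) end. The scene crop shows the lug at the end nearer the robot.

```bash
python3 - <<'E'
from h import *
c=np.array([(203,112),(290,146),(237,293),(147,268)])/7+[340,175]-.43
P=np.array([ray("top",*x,30)[:2] for x in c]);print(P.round(1),P.mean(0))
for i in range(4):d=P[i]-P[i-1];print(np.linalg.norm(d),np.degrees(np.arctan2(d[1],d[0])))
t=cv2.imread("pics/top0.png");h=cv2.cvtColor(t,cv2.COLOR_BGR2HSV)
m=(h[...,1]<60).astype(np.uint8)*255;r=0*m;r[185:222,355:385]=m[185:222,355:385]
k=max(cv2.findContours(r,0,2)[0],key=cv2.contourArea);R=cv2.minAreaRect(k);print(R)
q=cv2.boxPoints(R);Q=np.array([ray("top",*x,25)[:2] for x in q]);print(Q.round(1),Q.mean(0))
for p in [(178,246),(180,252)]: print(ray("scene",*p,75))
for z,off in((75,-12),):
  for yaw in(-20,-17,-14):
    y=np.radians(yaw);C=P.mean(0)
    for dx in(-30,6):
      X=np.array([C[0]+dx*np.cos(y),C[1]+dx*np.sin(y),75]);print(yaw,dx,proj("scene",X),proj("top",X))
E
```

```text
[[ 496.5 -306.5]
 [ 480.  -344.8]
 [ 414.  -317.4]
 [ 426.3 -277.7]] [ 454.18505966 -311.6033441 ]
75.8635619812585 -22.24220443813751
41.72921687909734 -113.282222091632
71.43724518625457 157.4709205380103
41.527133545135875 72.82769706716266
((371.1780700683594, 202.1917724609375), (14.747185707092285, 31.367029190063477), 20.556045532226562)
[[ 422.5 -272.7]
 [ 515.4 -312.1]
 [ 497.7 -355. ]
 [ 405.1 -315.2]] [ 460.16247919 -313.74496752]
[ 436.73732717 -301.79874508   75.        ]
[ 457.58794709 -301.64896182   75.        ]
-20 -30 (np.float64(177.17938801088556), np.float64(242.89632441205467)) (np.float64(370.6514054068986), np.float64(210.8530390466544))
-20 6 (np.float64(175.7764218213747), np.float64(254.0967896304627)) (np.float64(374.0985326474667), np.float64(199.7906545967165))
-17 -30 (np.float64(176.59363804873453), np.float64(242.9278605263116)) (np.float64(371.14844800011105), np.float64(211.003097489241))
-17 6 (np.float64(175.89597015419818), np.float64(254.09016153004723)) (np.float64(373.99942548219326), np.float64(199.76085026557124))
-14 -30 (np.float64(176.00620043917576), np.float64(242.9843961183945)) (np.float64(371.6520689102956), np.float64(211.1274029961167))
-14 6 (np.float64(176.01583841944364), np.float64(254.07833133557716)) (np.float64(373.899022074877), np.float64(199.7361648423506))
```

```bash
cat >> h.py <<'E'
def frac(cmd,yaw,tgt,tyaw):
    y=np.radians(yaw);c,s=np.cos(y),np.sin(y);T=np.array([[c,s,0],[s,-c,0],[0,0,-1]])  # rows: tool x,y,z in world
    f=T@(np.array(tgt,float)-cmd)/250;turn=((yaw-tyaw+180)%360-180)/180
    print(np.r_[f,turn].round(4));
def lid(x,y,z,C=(513,14.5),a=3.4):
    a=np.radians(a);return [C[0]+x*np.cos(a)-y*np.sin(a),C[1]+x*np.sin(a)+y*np.cos(a),z]
E
python3 - <<'E'
from h import *
s=np.array([222.599,-475.495,231.323]);e=np.array(lid(0,-75,120))
print(e,(e-s)/250)
frac(s,25.08,(s+e)/2,14.2);
frac(s,25.08,e,3.4)
E
```

```text
[517.44797802 -60.36798709 120.        ] [ 1.17939591  1.66050805 -0.445292  ]
[ 0.886  -0.502   0.2226  0.0604]
[ 1.7721 -1.004   0.4453  0.1204]
```

>>> servo_tool(
  steps=[0.16,-0.09,0.02,0.03,0,0.32,-0.18,0.04,0.06,0,0.48,-0.27,0.06,0.09,0,0.64,-0.36,0.08,0.12,0,0.8,-0.45,0.1,0.12,0],
)

```text
clock: 0.6
ee_pos: [356.6, -287.1, 205.8]
orientation: [-180.0, 0.0, 3.3]
contact_force: [1.1, -0.9, 0.1]
grip_width: 12.4
gripper_force: 0.0
```

```bash
python3 - <<'E'
from h import *
y=np.radians(25.08);c,s=np.cos(y),np.sin(y)
p=np.array([222.599,-475.495,231.323])+250*(.8*np.array([c,s,0])-.45*np.array([s,-c,0])+.1*np.array([0,0,-1]))
print(p,ctrl.get_state()['ee_pos'])
frac(p,25.08-21.6,lid(0,-75,80),3.48)
E
```

```text
[ 356.05549293 -288.82519929  206.323     ] [ 356.62117606 -287.08725603  205.8072531 ]
[ 0.6998 -0.873   0.5053  0.    ]
```

>>> servo_tool(
  steps=[0.11,-0.15,0.04,0,0,0.22,-0.3,0.08,0,0,0.33,-0.45,0.12,0,0,0.44,-0.6,0.16,0,0,0.55,-0.75,0.2,0,0],
)

```text
clock: 1.1
ee_pos: [482.4, -91.4, 155.7]
orientation: [180.0, 0.0, 3.5]
contact_force: [0.7, -0.8, 1.3]
grip_width: -0.0
gripper_force: 0.0
```

>>> servo_tool(
  steps=[0.08,-0.06,0.1,0,0,0.15,-0.12,0.2,0,0,0.15,-0.12,0.3,0,0,0.15,-0.12,0.3,0,0,0.15,-0.12,0.3,0,0],
)

```text
clock: 1.6
ee_pos: [517.2, -61.2, 81.4]
orientation: [-180.0, 0.1, 3.5]
contact_force: [0.4, -0.5, 0.3]
grip_width: 0.0
gripper_force: 0.0
```

>>> servo_tool(
  steps=[0,0,0.05,0,0,0,0,0.066,0,0,0,0,0.072,0,0,0,0,0.072,0,0,0,0,0.072,0,0],
)

```text
clock: 2.1
ee_pos: [517.7, -61.3, 63.8]
orientation: [180.0, -0.0, 3.5]
contact_force: [-1.8, -1.2, 1.1]
grip_width: -0.1
gripper_force: 0.5
```

>>> servo_tool(
  steps=[0,0,-0.024,0,0,0,-0.12,-0.024,0,0,0,-0.12,-0.008,0,0,0,-0.12,0,0,0,0,-0.12,0,0,0],
)

```text
clock: 2.6
ee_pos: [516.1, -30.6, 64.2]
orientation: [-179.9, -0.1, 3.5]
contact_force: [-1.4, 4.3, 7.0]
grip_width: -0.1
gripper_force: 3.2
```

>>> servo_tool(
  steps=[0,0,-0.024,0,0,0,-0.12,-0.024,0,0,0,-0.12,-0.008,0,0,0,-0.12,0,0,0,0,-0.12,0,0,0],
)

```text
clock: 3.1
ee_pos: [513.8, -1.8, 63.0]
orientation: [180.0, 0.0, 3.5]
contact_force: [-1.2, 0.4, 0.9]
grip_width: -0.1
gripper_force: 0.7
```

>>> servo_tool(
  steps=[0,0,-0.024,0,0,0,-0.12,-0.024,0,0,0,-0.12,-0.008,0,0,0,-0.12,0,0,0,0,-0.12,0,0,0],
)

```text
clock: 3.6
ee_pos: [512.0, 28.1, 63.2]
orientation: [180.0, 0.0, 3.5]
contact_force: [-0.7, 0.3, 1.6]
grip_width: 0.1
gripper_force: 0.6
```

>>> servo_tool(
  steps=[0,0,-0.024,0,0,0,0.184,-0.024,0,0,0,0.184,-0.008,0,0,0,0.184,0,0,0,0,0.184,0,0,0],
)

```text
clock: 4.1
ee_pos: [514.7, -17.1, 63.2]
orientation: [180.0, 0.0, 3.5]
contact_force: [0.1, -0.9, 1.3]
grip_width: -0.5
gripper_force: 0.6
```

>>> servo_tool(
  steps=[0,0,-0.024,0,0,0,0.112,-0.024,0,0,0,0.112,-0.008,0,0,0,0.112,0,0,0,0,0.112,0,0,0],
)

```text
clock: 4.6
ee_pos: [516.9, -45.2, 64.3]
orientation: [179.9, -0.0, 3.5]
contact_force: [-2.3, -4.2, 6.3]
grip_width: -0.1
gripper_force: 3.0
```

>>> servo_tool(
  steps=[0,0,-0.024,0,0,0,0.028,-0.024,0,0,0,0.028,-0.008,0,0,0,0.028,0,0,0,0,0.028,0,0,0],
)

```text
clock: 5.1
ee_pos: [516.8, -52.0, 62.8]
orientation: [-180.0, 0.0, 3.5]
contact_force: [0.4, 0.3, 1.0]
grip_width: 0.1
gripper_force: 0.8
```

>>> servo_tool(
  steps=[0,0,-0.024,0,0,0,-0.112,-0.024,0,0,0,-0.112,-0.008,0,0,0,-0.112,0,0,0,0,-0.112,0,0,0],
)

```text
clock: 5.6
ee_pos: [515.1, -24.3, 63.1]
orientation: [-180.0, 0.0, 3.5]
contact_force: [-0.0, 0.6, 0.9]
grip_width: -0.1
gripper_force: 0.7
```

>>> servo_tool(
  steps=[0,0,-0.024,0,0,0,0.014,-0.024,0,0,0,0.014,-0.008,0,0,0,0.014,0,0,0,0,0.014,0,0,0],
)

```text
clock: 6.1
ee_pos: [515.9, -28.3, 64.1]
orientation: [179.9, -0.1, 3.5]
contact_force: [-1.6, -2.2, 7.9]
grip_width: 0.2
gripper_force: 3.5
```

>>> servo_tool(
  steps=[0,0,-0.024,0,0,0,0.084,-0.024,0,0,0,0.084,-0.008,0,0,0,0.084,0,0,0,0,0.084,0,0,0],
)

```text
clock: 6.6
ee_pos: [516.9, -49.3, 64.1]
orientation: [179.9, -0.0, 3.5]
contact_force: [-2.9, -4.2, 7.6]
grip_width: 0.4
gripper_force: 3.7
```

>>> servo_tool(
  steps=[0,0,-0.024,0,0,0,-0.042,-0.024,0,0,0,-0.042,-0.008,0,0,0,-0.042,0,0,0,0,-0.042,0,0,0],
)

```text
clock: 7.1
ee_pos: [516.2, -36.7, 63.9]
orientation: [-179.9, -0.0, 3.5]
contact_force: [-4.1, 5.8, 9.4]
grip_width: -0.0
gripper_force: 4.8
```

```bash
python3 - <<'E'
from h import *
frac(lid(.05,-52.75,63.3),3.48,[446,-305.5,135],-22)
E
```

```text
[-0.3451  1.0504 -0.2868  0.1416]
```

>>> servo_tool(
  steps=[0,0,-0.18,0,0,-0.06,0.18,-0.24,0.04,0,-0.12,0.36,-0.28,0.08,50,-0.18,0.54,-0.28,0.12,100,-0.24,0.72,-0.28,0.14,100],
)

```text
clock: 7.6
ee_pos: [466.5, -222.7, 133.1]
orientation: [-180.0, -0.0, -21.9]
contact_force: [0.7, -0.5, -0.7]
grip_width: 43.1
gripper_force: 0.0
```

```bash
python3 - <<'E'
from h import *
p=np.array(lid(.05,-52.75,63.3));y=np.radians(3.48);c,s=np.cos(y),np.sin(y)
p+=250*(-.24*np.array([c,s,0])+.72*np.array([s,-c,0])+.28*np.array([0,0,1]));print(p)
frac(p,3.48-25.2,[446,-305.5,p[2]],-22)
E
```

```text
[ 467.21498213 -221.46428143  133.3       ]
[0.0456 0.3437 0.     0.0016]
```

Finish the travel above the stand, then look.

>>> servo_tool(
  steps=[0.02,0.17,0,0,100,0.046,0.344,0,0,100,0.046,0.344,0,0,100,0.046,0.344,0,0,100],
)

```text
clock: 8.0
ee_pos: [445.5, -305.8, 132.3]
orientation: [-180.0, 0.1, -21.8]
contact_force: [-0.1, 0.4, 0.0]
grip_width: 85.3
gripper_force: 0.0
```

```bash
python3 - <<'E'
from h import *
t=snapshot("top")[...,::-1];s=snapshot("scene")[...,::-1]
o=np.zeros((400,800,3),np.uint8)
o[:]=np.hstack([cv2.resize(t[165:245,330:410],(400,400)),cv2.resize(s[205:285,145:225],(400,400))]);cv2.imwrite("pics/c2.png",o)
print(ctrl.get_state()['ee_pos'])
E
```

```text
[ 446.17957485 -304.55697509  132.71444705]
```

View pics/c2.png

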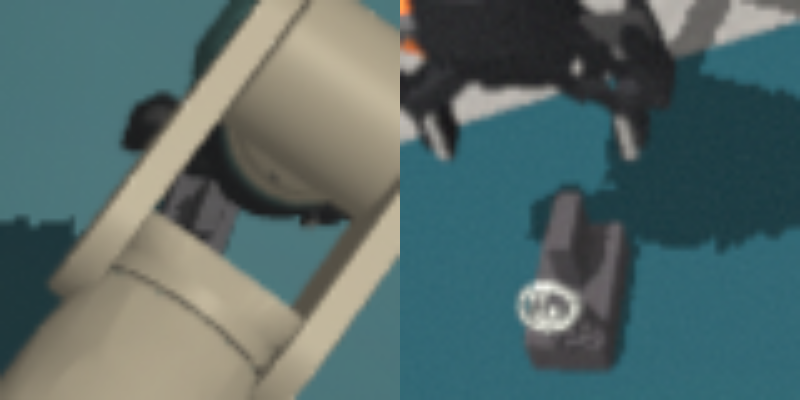

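Fingertips straddle the stand: tips at crop (445,150) and (630,155), the lug's top around (568,195). Comparing these with the projections.

```bash
python3 - <<'E'
from h import *
print(proj("scene",np.array([446,-305,145])),"seen 172.4 235.5")
y=np.radians(-22);C=np.array([446,-305.5])
for dx in(-18,18):
  for dy in(-7,7):
    X=np.r_[C+dx*np.array([np.cos(y),np.sin(y)])+dy*np.array([-np.sin(y),np.cos(y)]),75]
    u,v=proj("scene",X);print(dx,dy,"crop",(u-145)*5+400,(v-205)*5)
E
```

```text
(np.float64(172.81020072971012), np.float64(233.84221607085308)) seen 172.4 235.5
-18 -7 crop 554.1252784385395 192.72371756743937
-18 7 crop 580.0855948942524 192.62115432085466
18 -7 crop 544.5793948198368 248.90870014493998
18 7 crop 571.0727560057239 248.78805530691835
```

>>> servo_tool(
  steps=[0,0,0.18,0,100,0,0,0.33,0,100,0,0,0.365,0,100,0,0,0.365,0,100,0,0,0.365,0,60],
  squeeze=40,
)

```text
clock: 8.6
ee_pos: [447.3, -305.8, 44.2]
orientation: [180.0, -0.2, -21.7]
contact_force: [-0.9, 0.7, 0.7]
grip_width: 73.0
gripper_force: 0.0
```

>>> servo_tool(
  steps=[0,0,0,0,30,0,0,0,0,15,0,0,0,0,0,0,0,0,0,0,0,0,0,0,0],
  squeeze=40,
)

```text
clock: 9.1
ee_pos: [446.1, -305.9, 42.6]
orientation: [180.0, -0.0, -21.7]
contact_force: [-2.2, -1.3, 1.6]
grip_width: 13.6
gripper_force: 45.7
```

>>> servo_tool(
  steps=[0,0,0,0,0,0,0,0,0,0,0,0,0,0,0],
  squeeze=80,
)

```text
clock: 9.4
ee_pos: [446.1, -305.9, 42.6]
orientation: [180.0, -0.0, -21.7]
contact_force: [-2.4, -0.8, 5.5]
grip_width: 12.9
gripper_force: 78.6
```

>>> servo_tool(
  steps=[0,0,-0.05,0,0,0,0,-0.15,0,0,0,0,-0.28,0,0,0,0,-0.4,0,0,0,0,-0.4,0,0],
)

```text
clock: 9.9
ee_pos: [447.5, -306.5, 146.0]
orientation: [179.9, -0.4, -21.7]
contact_force: [2.0, -0.7, -7.6]
grip_width: 13.3
gripper_force: 78.9
```

```bash
python3 - <<'E'
from h import *
t=snapshot("top")[...,::-1];s=snapshot("scene")[...,::-1]
cv2.imwrite("pics/c3.png",cv2.resize(s[165:285,125:245],(480,480)))
print(ctrl.get_state())
p=np.array([467.215,-221.464,133.3]);y=np.radians(-21.72);c,k=np.cos(y),np.sin(y)
p+=250*(.046*np.array([c,k,0])+.344*np.array([k,-c,0])+np.array([0,0,-.365+.4]));print(p)
b=np.array(lid(12*0,-52.7,p[2]));print(b)
# stand centre is +12 along tool x(stand x): put grasp point at x=-12
frac(p,-21.72,lid(-12,-52.7,p[2]),3.48)
E
```

```text
{'clock': 10.0, 'joint_pos': array([-3.83210356e+01,  8.15822238e+00,  8.51676827e+01,  5.30977145e-03,
        8.67864434e+01,  7.33891413e+01]), 'joint_velocities': array([-0.0447002 ,  1.69120811,  2.24135856, -0.03264749,  0.06920884,
        0.03864962]), 'joint_efforts': array([ 1.48457161e-02, -4.76395977e+01, -4.13827085e+01,  2.34462332e-02,
       -1.02771276e-01,  7.29814110e-04]), 'ee_pos': array([ 445.54477027, -305.0692744 ,  140.52131757]), 'orientation': array([-1.79962803e+02,  1.06144716e-01, -2.17104453e+01]), 'contact_force': array([-0.36267845,  0.44492789, -8.83089073]), 'ft_torque': array([ 0.06494421,  0.10671719, -0.01238311]), 'gripper_force': 78.831045627594, 'grip_width': 12.97313500746495}
[ 446.07242823 -305.61411384  142.05      ]
[516.12544589 -38.10723893 142.05      ]
[-0.1791 -1.0774  0.     -0.14  ]
```

View pics/c3.png

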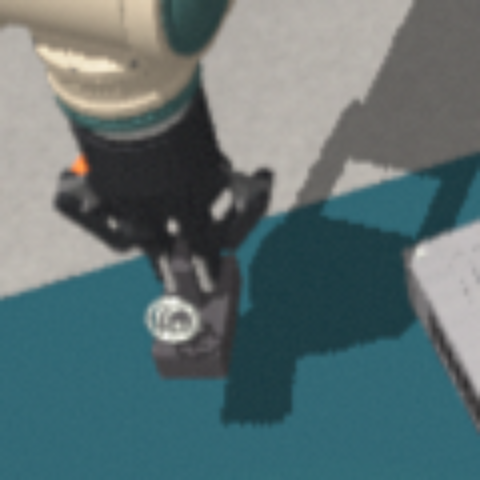

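The stand is lifted and level (foot at crop (195,355)). Carry it over in two calls.

>>> servo_tool(
  steps=[-0.02,-0.1,0,-0.02,0,-0.04,-0.22,0,-0.05,0,-0.07,-0.36,0,-0.09,0,-0.09,-0.5,0,-0.12,0,-0.1,-0.6,0,-0.14,0],
)

```text
clock: 10.5
ee_pos: [476.9, -154.3, 138.5]
orientation: [-179.8, 0.3, 3.7]
contact_force: [0.3, 0.4, -7.4]
grip_width: 12.9
gripper_force: 79.7
```

```bash
python3 - <<'E'
from h import *
p=np.array([446.072,-305.614,142.05]);y=np.radians(-21.72);c,k=np.cos(y),np.sin(y)
p+=250*(-.1*np.array([c,k,0])-.6*np.array([k,-c,0]));print(p)
frac(p,3.48,lid(-12,-52.9,p[2]),3.48)
E
```

```text
[ 478.35757325 -157.01170608  142.05      ]
[ 0.1317 -0.4648  0.      0.    ]
```

>>> servo_tool(
  steps=[0.04,-0.14,0,0,0,0.08,-0.28,0,0,0,0.11,-0.4,0,0,0,0.132,-0.465,0,0,0,0.132,-0.465,0,0,0],
)

```text
clock: 11.0
ee_pos: [502.9, -36.5, 138.6]
orientation: [-179.9, 0.3, 3.7]
contact_force: [-0.1, -0.2, -7.1]
grip_width: 13.1
gripper_force: 79.7
```

>>> servo_tool(
  steps=[0,0,0,0,0,0,0,0.02,0,0,0,0,0.04,0,0,0,0,0.04,0,0,0,0,0.04,0,0],
)

```text
clock: 11.5
ee_pos: [503.9, -39.4, 131.6]
orientation: [-180.0, 0.0, 3.4]
contact_force: [-0.7, -0.4, -7.2]
grip_width: 12.8
gripper_force: 79.6
```

```bash
python3 - <<'E'
from h import *
t=snapshot("top")[...,::-1];s=snapshot("scene")[...,::-1]
cv2.imwrite("pics/c4.png",cv2.resize(s[145:305,200:400],(800,600)[:1]+(640,))[:600])
a=[ctrl.get_state() for _ in range(1)];print(a[0]['ee_pos'],a[0]['orientation'],a[0]['contact_force'],a[0]['ft_torque'])
E
```

```text
[504.23521521 -39.22067422 132.21152849] [ 1.79990581e+02 -2.05909865e-02  3.45794656e+00] [-0.08480669  0.66727209 -8.07914764] [-0.04510488  0.03603164 -0.05470106]
```

View pics/c4.png

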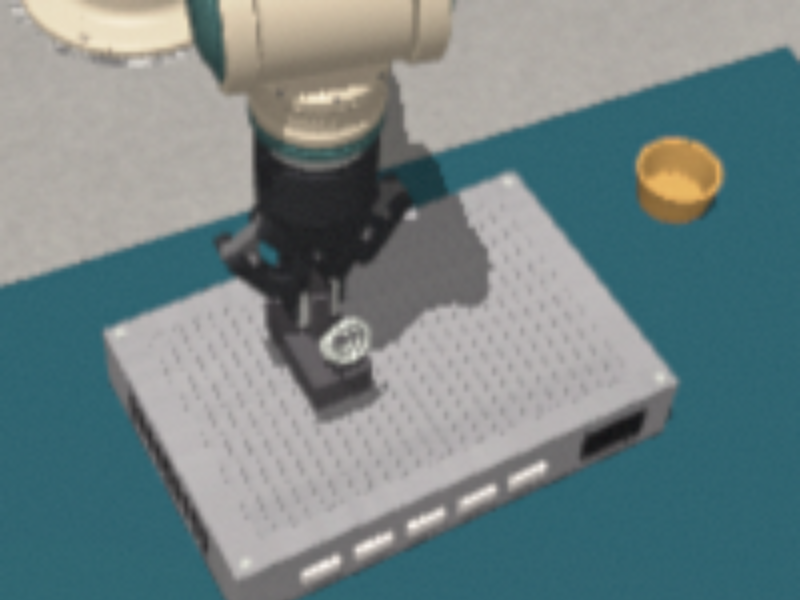

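The stand hangs aligned over the left part of the lid. Lower it gently.

>>> servo_tool(
  steps=[0,0,0.03,0,0,0,0,0.06,0,0,0,0,0.08,0,0,0,0,0.088,0,0,0,0,0.088,0,0],
)

```text
clock: 12.1
ee_pos: [503.9, -38.9, 109.5]
orientation: [-180.0, 0.1, 3.5]
contact_force: [0.5, -0.1, -7.9]
grip_width: 12.8
gripper_force: 79.7
```

>>> servo_tool(
  steps=[0,0,0.002,0,0,0,0,0.004,0,0,0,0,0.006,0,0,0,0,0.008,0,0,0,0,0.008,0,0],
)

```text
clock: 12.6
ee_pos: [504.2, -39.0, 108.0]
orientation: [180.0, -0.0, 3.5]
contact_force: [-0.3, 0.1, -6.9]
grip_width: 12.9
gripper_force: 79.7
```

>>> servo_tool(
  steps=[0,0,0.002,0,0,0,0,0.004,0,0,0,0,0.004,0,0],
)

```text
clock: 12.9
ee_pos: [504.2, -39.0, 107.4]
orientation: [180.0, -0.0, 3.5]
contact_force: [-1.3, -0.3, -4.5]
grip_width: 12.5
gripper_force: 80.0
```

Touching. I'll continue in small steps.

>>> servo_tool(
  steps=[0,0,0.001,0,0,0,0,0.002,0,0,0,0,0.002,0,0],
)

```text
clock: 13.2
ee_pos: [504.2, -39.0, 107.0]
orientation: [180.0, -0.0, 3.5]
contact_force: [-2.2, 0.4, -2.1]
grip_width: 12.7
gripper_force: 80.5
```

>>> servo_tool(
  steps=[0,0,0.001,0,0,0,0,0.002,0,0,0,0,0.002,0,0],
)

```text
clock: 13.5
ee_pos: [504.2, -39.0, 106.6]
orientation: [180.0, -0.0, 3.5]
contact_force: [-5.8, -0.4, 1.6]
grip_width: 12.5
gripper_force: 81.1
```

>>> servo_tool(
  steps=[0,0,0,0,0,0,0,0,0,0],
  squeeze=20,
)

```text
clock: 13.7
ee_pos: [504.3, -39.0, 106.6]
orientation: [180.0, -0.0, 3.5]
contact_force: [-5.0, 0.2, 1.9]
grip_width: 13.4
gripper_force: 81.1
```

>>> servo_tool(
  steps=[0,0,0,0,18,0,0,0,0,22,0,0,0,0,35,0,0,0,0,50,0,0,0,0,50],
)

```text
clock: 14.2
ee_pos: [504.3, -39.0, 106.1]
orientation: [180.0, -0.0, 3.5]
contact_force: [-0.5, 0.3, 0.9]
grip_width: 42.9
gripper_force: 0.0
```

>>> servo_tool(
  steps=[0,0,-0.06,0,50,0,0,-0.16,0,50,0,0,-0.32,0,50,0,0,-0.5,0,50,-0.15,0,-0.6,0,50],
)

```text
clock: 14.7
ee_pos: [468.6, -41.3, 258.9]
orientation: [180.0, -0.2, 3.5]
contact_force: [0.4, 0.5, 0.5]
grip_width: 42.6
gripper_force: 0.0
```

```bash
python3 - <<'E'
from h import *
s=snapshot("scene")[...,::-1]
cv2.imwrite("pics/c5.png",cv2.resize(s[195:305,210:350],(763,600)))
print(ctrl.get_state())
E
```

```text
{'clock': 14.75, 'joint_pos': array([-9.62248209e+00, -7.22232400e+00,  8.65429780e+01, -3.79925452e-02,
        1.00189964e+02,  7.68672050e+01]), 'joint_velocities': array([ 0.53279314,  1.86965791, -0.50623368,  0.13415058, -5.37560381,
        1.44718432]), 'joint_efforts': array([-1.65493554e-02, -1.68268472e+01, -2.63873005e+01,  2.07085842e-01,
       -1.17467467e+00,  8.36444506e-02]), 'ee_pos': array([464.95896822, -41.58857032, 263.70692707]), 'orientation': array([179.8524458 ,  -0.46810173,   3.50403467]), 'contact_force': array([ 2.63624799, -0.16949295,  4.94828646]), 'ft_torque': array([-0.02202475, -0.07421028, -0.04334394]), 'gripper_force': 0.0, 'grip_width': 42.677452655895834}
```

View pics/c5.png

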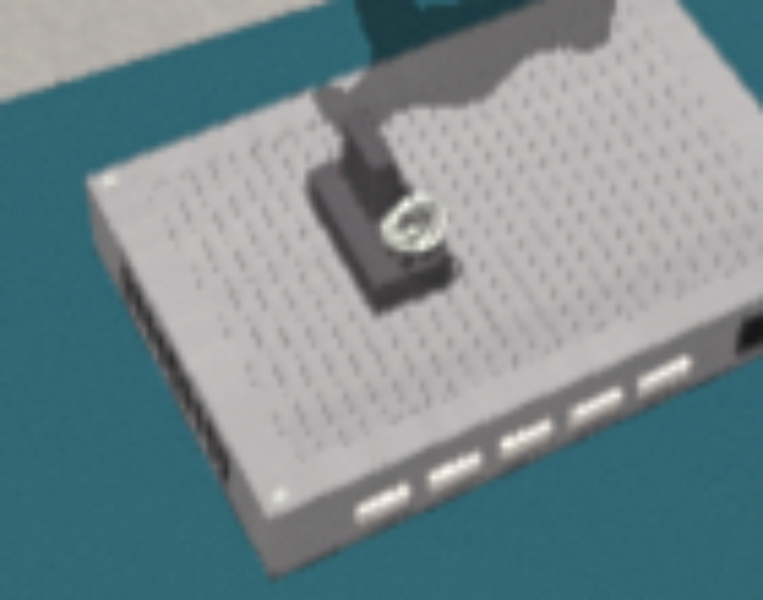

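The stand is released and level on the lid, its front corner at crop (380,312). I'll check depth while the arm settles.

>>> servo_tool(
  steps=[0,0,0,0,50,0,0,0,0,50,0,0,0,0,50],
)

```text
clock: 15.05
ee_pos: [466.7, -41.1, 254.4]
orientation: [-180.0, 0.2, 3.5]
contact_force: [0.4, 0.1, 0.2]
grip_width: 42.9
gripper_force: 0.0
```

```bash
python3 - <<'E'
from h import *
f=lambda a,b:ray("scene",210+a/5.45,195+b/5.455,65).round(1)
print("foot front corners",f(380,312),f(457,270),"expected centre",lid(0,-53,65)," expected corner",lid(40,-75,65),lid(40,-31,65))
print(ctrl.hand_in())
E
```

```text
foot front corners [553.3 -52.8  65. ] [544.9  -7.1  65. ] expected centre [np.float64(516.143237799526), np.float64(-38.40671087995956), 65]  expected corner [np.float64(557.3775711351477), np.float64(-57.995732151243935), 65] [np.float64(554.7680906978054), np.float64(-14.073179722598262), 65]
the job is handed in; nothing more can be done
None
```

The stand is released and standing level on the stiff slat about 53 mm to the −y side of the lid's middle, roughly midway front to back, and the job was handed in at about 15 s; the hand-in returned no verdict.

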